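Square up a carton row and click the jig's sliding stop into its notch

TASK

First push each of the three cartons standing in the packing jig straight back, until its end lies flat against the long rear fence. Then grip the sliding end stop by its knob and slide it along the fence towards the cartons, closing up the row, until you feel its spring ball click into the notch; finish there, still gripping the knob with the stop seated in the notch. Leave the glue stick, the rubber stamp and the calculator where they are.

Things in the scene. Friction and masses are not known exactly. Their poses are not given: they have to be found in the camera images.
- jig: fixed aluminium jig. Origin on the table, at the foot of the rear fence's front face. x: squarely through the fence, away from the robot; y: along the fence to the left. Fence: x 0 to 0.020, y -0.25 to 0.15, 40 mm high. A fixed stop plate (95 mm towards the robot, 45 high) has its inner face at y = 0.119; the moving stop's face, in the notch, is at y = -0.119, 4 mm more than three cartons need.
- stop_travel (a joint): travel (m) of the sliding stop, a dark saddle on the fence with a plate (95 mm long, 7 to 43 mm high) beside the right carton. 0: fully right; grows along jig +y, towards the cartons; starts at 0 to 0.02; notch at 0.105; end 0.117. Sliding takes 1 to 3 N, plus about 1 N a carton; 9 mm before the notch a spring ball adds 7 to 11 N, then drops in and centres the stop.
- end_stop: the sliding stop. A black round knob stands on its saddle: 18 mm diameter (24 mm at its 4 mm foot), 36 mm tall. Origin: centre of the knob's underside, 56 mm above the table, at jig x = 0.016, jig y = joint value - 0.204; axes parallel to the jig's.
- carton_a: filled tea carton, one of three alike: the left one (+y), next to the fixed stop. 117 mm long, 78 wide, 58 tall, about 0.14 kg. Origin: centre of its underside; y axis along its length, which points roughly at the fence, x across its width, z up. Flush on the fence its origin is 59 mm in front of it (jig x = -0.059). Two spread fingers push it square; if still askew when a corner meets the fence it may jam.
- carton_b: filled tea carton, one of three alike: the middle one. 117 mm long, 78 wide, 58 tall, about 0.14 kg. Origin: centre of its underside; y axis along its length, which points roughly at the fence, x across its width, z up. Flush on the fence its origin is 59 mm in front of it (jig x = -0.059). Two spread fingers push it square; if still askew when a corner meets the fence it may jam.
- carton_c: filled tea carton, one of three alike: the right one (-y), next to the moving stop. 117 mm long, 78 wide, 58 tall, about 0.14 kg. Origin: centre of its underside; y axis along its length, which points roughly at the fence, x across its width, z up. Flush on the fence its origin is 59 mm in front of it (jig x = -0.059). Two spread fingers push it square; if still askew when a corner meets the fence it may jam.
- glue_stick: bystander: glue stick standing upright, 25 mm in diameter, 95 mm tall, to the left of the jig. Origin: centre of its underside.
- rubber_stamp: bystander: wooden rubber stamp standing on its 26x52 mm foot, 70 mm tall, to the right of the jig. Origin: centre of its underside.
- calculator: bystander: flat grey calculator, 118x72 mm, 17 mm thick, lying left of the jig towards the robot. Origin: centre of its underside.
Mind the look-alikes: they are no part of the job. Leave any brown look-alike of the carton_c alone.

How it is judged:
By the outcome, as a careful person would: the job done as asked, in the order asked, and still so for the second after the job is handed in, while the arm keeps its last pose, push and grip.
It also fails if it takes over 67 s, if anything falls off the work surface, if the arm or the gripper's body presses on something with over 40 N, if the wrist force passes 120 N, or if a joint passes its speed limit or range.

ROBOT

A 6-joint arm with a two-finger parallel gripper is mounted at the origin on a cart in front of the work surface, level with it; the furniture and walls round the work are solid. World frame = base frame: x ahead of the robot, y to its left, z up, the work surface at z = 0. Lengths are in m, angles in rad, forces in N, time in s.
With the tool pointing down it reaches from about 0.4 to 0.825 m from the base axis. Payload 7 kg.
Tool frame: the origin (TCP) lies on the centre line of the jaws, within the pads' length; the fingertips stand 11 mm ahead of it and the grasp point (between the pads) lies 8 mm behind it (manip.tcp_to_tips is the distance from the TCP to the fingertips, in m); z points along the fingers, y is the direction in which the jaws open and shut (so a half turn about z gives the same grasp; the last joint's range is limited). The gripper opens to 88 mm and grips with 3 to 60 N. Pads are 19 mm wide; open, the fingers measure 130 mm over their backs; the gripper's body (78 mm by 193 mm) begins 47 mm behind the grasp point.
Start: joints at [1.398, 0.359, 0.012, 0, -1.224, -0.288], TCP at [0.3, 0.605, 0.216] pointing down, gripper open.
Joint ranges: [-3.07, 3.07], [-1.43, 2.12], [-1.02, 1.25], [-3.03, 1.67], [-3.05, -0], [-3.03, 3.03]. Speed limits (rad/s): [2.39, 2.39, 3.01, 3.14, 3.14, 3.14].

INTERFACE

Orientations are given as [roll, pitch, yaw] about the fixed x, y, z axes, in that order (R = Rz(yaw) Ry(pitch) Rx(roll)).
In Python, from plant import manip gives the robot as it stands. The module is installed in compiled form; this text tells all that it offers.
- The arm moves only by the tool servo_tool, never from a script. Its argument "targets" is a list of rows, each an object with "dp": the shift along the tool's x, y, z in m, a list of three; "roll": the turn about the tool's z in rad; "fingers": the finger opening in m, from 0 to 0.0876. In form: [{"dp": [tx, ty, tz], "roll": roll, "fingers": fingers}, ...]. A call has 1 to 10 rows; each row is the pose to reach, as a shift and turn from the pose commanded when the call began, along the tool's axes at that moment; what a row does not reach only later rows make up. A row lasts 1/10 s, in which the tool goes at most 50 mm and 8.59 degrees, less where a joint would pass 70% of its speed; a pose out of reach is approached as far as the arm can. A call with a gripper value outside its range is refused whole. The fingers move at their own pace and stop on an object; the grip force is fixed at half the most. Time passes only in rows, so rows that repeat a pose let the fingers close. It gives the time, the measured TCP pose, the force and the opening at its end, in the units of the state.
- manip.state(): the state, without advancing time (a new reading comes with each control period).
- manip.snapshot(name): name is "side" or "top" or "wrist"; returns the picture (400x640x3 uint8, red, green, blue); there is no depth.
- manip.get_calibration(name): a dict with "intrinsics" (3x3 intrinsics, pixels), "xyz" and "rotation" of the camera in the world. Camera axes: x right, y down, z forward; pixel columns grow to the right and rows downward; lengths in m; the calibration is good to about 2 mm. The wrist camera is an equidistant fisheye: a pixel r from the principal point sees the ray r / f radians off the axis. A picture is of the moment at which its call begins: read the wrist's pose just before it. get_calibration takes no time and is no camera call; for the wrist camera it gives the pose at the moment of the call.
- manip.job_done(): hands the job in, once; it reports no verdict.
The state is a dict: "clock": time; "joint_pos": joint angles; "joint_velocities": joint speeds; "joint_efforts": joint torques, N m; "tcp_pos": TCP position; "eef_rot": TCP orientation; "wrist_force": force on the tool from outside, world axes, zero at the start; "wrist_torque": the same for the moment, N m; "opening": opening from 0.0 (shut) to 1.0 (fully open).
Only numpy, scipy, OpenCV 4.12 (cv2) and the standard library are available. Lean on these libraries where they do the work, as an engineer would, in place of code of your own. Each camera call takes 0.05 s, during which the arm holds its last target. There are 200 camera calls.

## Working session

There is one attempt and no reset: what is moved stays moved. The work goes in short steps, Python scripts to look and compute and a tool call to move; the robot and the scene stay as the last step left them, time stands still between calls to the robot, and variables do not carry over. Pictures are saved under pics/ and viewed, about 8 in all and at most 12, crops included, and the job is handed in when it is done.

Besides the shell and the picture viewer there is one more tool, called after "Request:" as name(argument=value, ...), one argument or row to a line, values as JSON. servo_tool: Moves the arm, as the interface text tells. Its arguments: {"type":"object","properties":{"targets":{"type":"array","items":{"type":"object","properties":{"dp":{"type":"array","items":{"type":"number"}},"roll":{"type":"number"},"fingers":{"type":"number"}}}}},"required":["targets"]}

```bash
mkdir -p pics; python3 - <<'E'
from plant import manip
import cv2,numpy as np
for n in("top","side"):
    im=manip.snapshot(n); cv2.imwrite(f"pics/{n}0.png",im[:,:,::-1])
    c=manip.get_calibration(n); print(n,np.round(c["intrinsics"],1).tolist(),np.round(c["xyz"],4),np.round(c["rotation"],4).tolist())
s=manip.state(); print({k:np.round(v,3).tolist() for k,v in s.items()}, manip.tcp_to_tips)
E
```

```text
top [[447.5, 0.0, 320.6], [0.0, 447.5, 198.7], [0.0, 0.0, 1.0]] [ 0.3365 -0.0286  1.2452] [-2.9855, 0.0245, -1.5815]
side [[414.7, 0.0, 313.0], [0.0, 414.7, 203.8], [0.0, 0.0, 1.0]] [0.5908 0.9773 0.5527] [-2.018, -0.0052, 3.0892]
{'clock': 0.1, 'joint_pos': [1.398, 0.359, 0.011, -0.0, -1.224, -0.288], 'joint_velocities': [0.001, -0.003, 0.001, 0.001, -0.001, -0.002], 'joint_efforts': [-0.0, -58.416, 29.375, 7.015, 0.01, -0.0], 'tcp_pos': [0.3, 0.604, 0.215], 'eef_rot': [3.14, -0.0, -0.461], 'wrist_force': [-0.622, 0.721, 0.134], 'wrist_torque': [0.015, -0.046, 0.041], 'opening': 0.998} 0.011
```

View pics/top0.png

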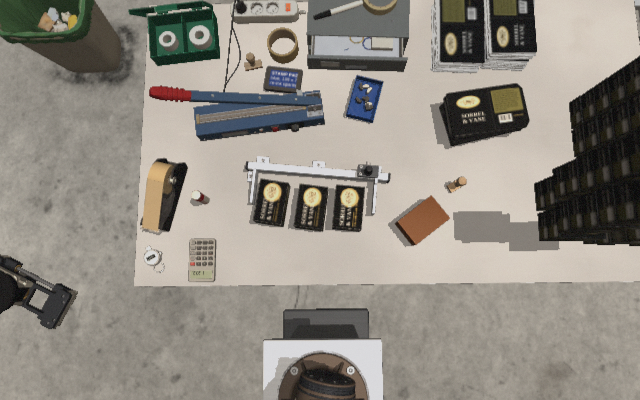

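View pics/side0.png

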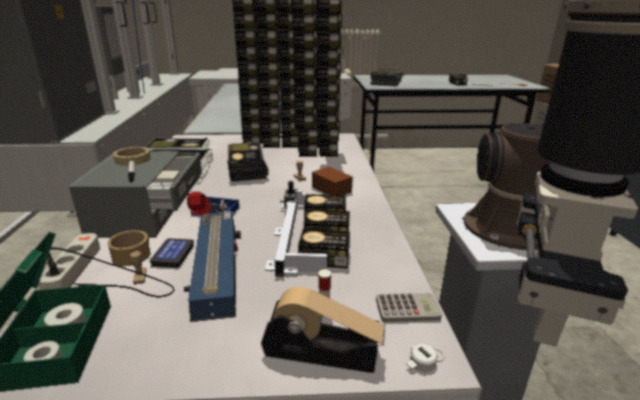

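The top view shows the jig with its fence at about (250..385, 165..180). The three black cartons are at (271,203), (311,207) and (349,207), and the knob is near (368,168). The brown box at (422,221) is the look-alike outside the jig, so I'll leave it. The glue stick is at (199,198), the stamp at (457,184) and the calculator at (202,259). I'll confirm in an enlarged crop.

```bash
python3 - <<'E'
import cv2
im=cv2.imread("pics/top0.png")[150:240,238:398]
cv2.imwrite("pics/top0c.png",cv2.resize(im,None,fx=5,fy=5,interpolation=cv2.INTER_CUBIC))
E
```

```text
(no output)
```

View pics/top0c.png

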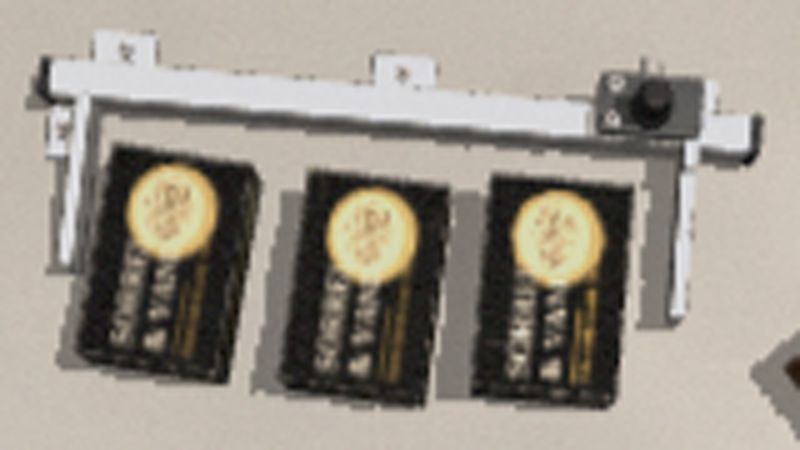

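```bash
cat >h.py <<'E'
from plant import manip
import cv2,numpy as np
from scipy.spatial.transform import Rotation as R
def ray(name,px,z,cal=None):
    c=cal or manip.get_calibration(name);K=np.array(c["intrinsics"]);u,v=px
    d=np.array([(u-K[0,2])/K[0,0],(v-K[1,2])/K[1,1],1.])
    if name=="wrist":
        r=np.hypot(d[0],d[1]); d=np.array([*(d[:2]/max(r,1e-9)*np.sin(r)),np.cos(r)])
    d=R.from_euler('xyz',c["rotation"]).apply(d);o=np.array(c["xyz"])
    return o+d*(z-o[2])/d[2]
def shift(x,y,z): # world target -> tool dp
    s=manip.state(); return np.round(R.from_euler('xyz',s["eef_rot"]).inv().apply(np.array([x,y,z])-s["tcp_pos"]),4)
E
python3 - <<'E'
from h import *
P=dict(fl=(70,97,.04),fr=(585,136,.04),rl=(55,58,.04),rr=(590,100,.04),endL=(47,78,.04),endR=(757,138,.04),knob=(655,97,.092),
stopL=(70,265,.045),stopR=(678,318,.043),
a1=(115,147,.058),a2=(250,165,.058),a3=(222,375,.058),a4=(85,353,.058),
b1=(312,170,.058),b2=(450,187,.058),b3=(423,397,.058),b4=(284,380,.058),
c1=(493,175,.058),c2=(634,186,.058),c3=(615,398,.058),c4=(474,390,.058))
W={}
for k,(x,y,z) in P.items():
    W[k]=ray("top",(238+(x+.5)/5-.5,150+(y+.5)/5-.5),z); print(k,np.round(W[k],3))
d=W["fl"]-W["fr"]; print("fence dir yaw",np.arctan2(-d[0],d[1]))
d=W["rl"]-W["rr"]; print("fence dir yaw",np.arctan2(-d[0],d[1]))
for k in "abc":
    c=[W[k+str(i)] for i in(1,2,3,4)]; l=(c[0]+c[1]-c[2]-c[3])/2; w=(c[0]+c[3]-c[1]-c[2])/2
    print(k,np.round(sum(c)/4,3),np.linalg.norm(l),np.linalg.norm(w),"yaw of length vs x",np.arctan2(l[1],l[0]),np.arctan2(-w[0],w[1]))
E
```

```text
fl [0.613 0.189 0.04 ]
fr [ 0.586 -0.095  0.04 ]
rl [0.635 0.198 0.04 ]
rr [ 0.606 -0.098  0.04 ]
endL [0.624 0.202 0.04 ]
endR [ 0.583 -0.189  0.04 ]
knob [ 0.596 -0.129  0.092]
stopL [0.518 0.187 0.045]
stopR [ 0.484 -0.143  0.043]
a1 [0.58  0.161 0.058]
a2 [0.569 0.087 0.058]
a3 [0.455 0.102 0.058]
a4 [0.468 0.176 0.058]
b1 [0.566 0.054 0.058]
b2 [ 0.555 -0.021  0.058]
b3 [ 0.442 -0.005  0.058]
b4 [0.452 0.069 0.058]
c1 [ 0.562 -0.044  0.058]
c2 [ 0.554 -0.12   0.058]
c3 [ 0.44  -0.107  0.058]
c4 [ 0.446 -0.032  0.058]
fence dir yaw -0.09311825723849886
fence dir yaw -0.09656087933205124
a [0.518 0.132 0.058] 0.11400295854780025 0.07445354598802731 yaw of length vs x -0.1313432832223604 -0.16101545358781394
b [0.504 0.024 0.058] 0.11454505659106964 0.0749548413625901 yaw of length vs x -0.1366274917036371 -0.13730881426972036
c [ 0.501 -0.076  0.058] 0.11579543348573341 0.07547983480083367 yaw of length vs x -0.10813967989309924 -0.08234456298730315
```

Request:
servo_tool(
  targets=[
    {"dp": [0.015, 0.016, 0], "roll": -0.03, "fingers": 0.036},
    {"dp": [0.045, 0.048, 0], "roll": -0.08, "fingers": 0.036},
    {"dp": [0.078, 0.083, 0], "roll": -0.13, "fingers": 0.036},
    {"dp": [0.111, 0.118, 0], "roll": -0.18, "fingers": 0.036},
    {"dp": [0.144, 0.154, 0], "roll": -0.22, "fingers": 0.036},
    {"dp": [0.177, 0.189, 0], "roll": -0.26, "fingers": 0.036},
    {"dp": [0.21, 0.224, 0], "roll": -0.3, "fingers": 0.036},
    {"dp": [0.243, 0.26, 0], "roll": -0.34, "fingers": 0.036},
    {"dp": [0.276, 0.295, 0], "roll": -0.365, "fingers": 0.036},
    {"dp": [0.305, 0.326, 0], "roll": -0.365, "fingers": 0.036},
  ],
)

```text
clock: 1.1
tcp_pos: [0.4283, 0.1747, 0.2157]
eef_rot: [-3.141, 0.0, -0.095]
wrist_force: [1.9, 0.5, -0.4]
opening: 0.411
```

```bash
python3 - <<'E'
from h import *
s=manip.state(); print(s["clock"],np.round(s["tcp_pos"],4),np.round(s["eef_rot"],4),s["opening"],np.round(s["joint_pos"],2),np.round(s["wrist_force"],1))
c=manip.get_calibration("wrist"); im=manip.snapshot("wrist"); cv2.imwrite("pics/w1.png",im[:,:,::-1])
import json; json.dump({k:np.array(v).tolist() for k,v in c.items()},open("w1.json","w")); print(c)
print(shift(.4385,.143,.13))
E
```

```text
1.1 [0.4283 0.1747 0.2157] [-3.1415  0.     -0.0949] 0.4105026212494669 [ 0.81  0.   -0.43 -0.   -1.13  0.66] [ 1.9  0.5 -0.4]
{'intrinsics': array([[309.70691629,   0.        , 315.15054337],
       [  0.        , 309.70691629, 199.58307014],
       [  0.        ,   0.        ,   1.        ]]), 'xyz': array([0.49743968, 0.16712255, 0.3859629 ]), 'rotation': array([ 2.87757497e+00, -3.81114780e-04, -1.66618333e+00])}
[0.0127 0.0264 0.0856]
```

View pics/w1.png

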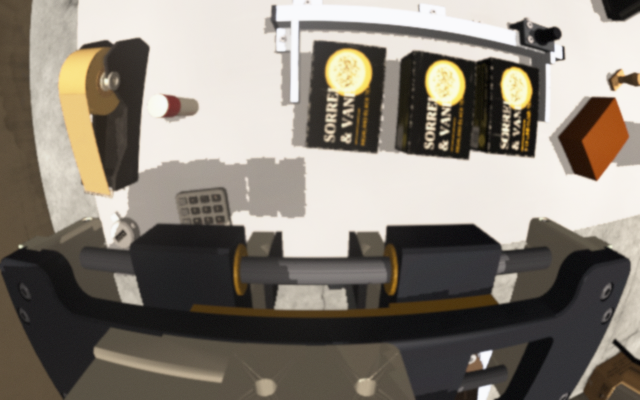

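The wrist view shows carton A from (314,41) to (378,152), B from (400,52) to (470,157), C from (478,58) to (535,155), the fence's front edge from (300,25) to (510,47), and the knob at (549,32). I'll convert these to positions as a check.

```bash
python3 - <<'E'
from h import *
import json
cal=json.load(open("w1.json"))
o=np.array([.6,.057]);p=-.095
def J(q): d=q[:2]-o; return np.round([d@[np.cos(p),np.sin(p)],d@[-np.sin(p),np.cos(p)]],4)
for n,u,v,z in [("fence",300,25,.04),("fence",400,30,.04),("fence",450,37,.04),("fence",510,46,.04),("stop tip in",299,102,.045),("a1",314,41,.058),("a2",385,48,.058),("a3",378,152,.058),("a4",307,148,.058),("b1",410,52,.058),("b2",476,58,.058),("c1",486,58,.058),("c2",538,67,.058),("knobtop",549,32,.092)]:
    q=ray("wrist",(u,v),z,cal); print(n,np.round(q,3),J(q))
E
```

```text
fence [0.606 0.174 0.04 ] [-0.0055  0.1165]
fence [0.594 0.061 0.04 ] [-0.0068  0.0034]
fence [ 0.587 -0.001  0.04 ] [-0.0076 -0.0592]
fence [ 0.582 -0.09   0.04 ] [-0.0039 -0.148 ]
stop tip in [0.517 0.183 0.045] [-0.095   0.1173]
a1 [0.58  0.16  0.058] [-0.0295  0.1009]
a2 [0.568 0.086 0.058] [-0.0346  0.0256]
a3 [0.456 0.103 0.058] [-0.1482  0.0322]
a4 [0.466 0.179 0.058] [-0.1446  0.1084]
b1 [0.563 0.058 0.058] [-0.0367 -0.0023]
b2 [ 0.559 -0.024  0.058] [-0.0334 -0.0843]
c1 [ 0.56  -0.038  0.058] [-0.0312 -0.0983]
c2 [ 0.555 -0.121  0.058] [-0.0282 -0.1812]
knobtop [ 0.594 -0.117  0.092] [ 0.011  -0.1739]
```

Request:
servo_tool(
  targets=[
    {"dp": [0.012, 0.026, 0.03], "roll": 0, "fingers": 0.036},
    {"dp": [0.012, 0.026, 0.075], "roll": 0, "fingers": 0.036},
    {"dp": [0.012, 0.026, 0.12], "roll": 0, "fingers": 0.036},
    {"dp": [0.012, 0.026, 0.16], "roll": 0, "fingers": 0.036},
    {"dp": [0.012, 0.026, 0.185], "roll": 0, "fingers": 0.036},
    {"dp": [0.012, 0.026, 0.191], "roll": 0, "fingers": 0.036},
    {"dp": [0.012, 0.026, 0.191], "roll": 0, "fingers": 0.036},
  ],
)

```text
clock: 1.85
tcp_pos: [0.4375, 0.1496, 0.0242]
eef_rot: [3.14, 0.001, -0.096]
wrist_force: [0.1, 0.0, 1.3]
opening: 0.412
```

Request:
servo_tool(
  targets=[
    {"dp": [0.003, 0, 0], "roll": 0, "fingers": 0.036},
    {"dp": [0.007, 0, 0], "roll": 0, "fingers": 0.036},
    {"dp": [0.011, 0, 0], "roll": 0, "fingers": 0.036},
    {"dp": [0.015, 0, 0], "roll": 0, "fingers": 0.036},
    {"dp": [0.019, 0, 0], "roll": 0, "fingers": 0.036},
    {"dp": [0.023, 0, 0], "roll": 0, "fingers": 0.036},
    {"dp": [0.027, 0, 0], "roll": 0, "fingers": 0.036},
    {"dp": [0.031, 0, 0], "roll": 0, "fingers": 0.036},
    {"dp": [0.034, 0, 0], "roll": 0, "fingers": 0.036},
  ],
)

```text
clock: 2.75
tcp_pos: [0.4721, 0.1466, 0.0246]
eef_rot: [3.142, 0.0, -0.096]
wrist_force: [-0.7, 0.6, 1.5]
opening: 0.414
```

Request:
servo_tool(
  targets=[
    {"dp": [0.002, 0, 0], "roll": 0, "fingers": 0.036},
    {"dp": [0.004, 0, 0], "roll": 0, "fingers": 0.036},
  ],
)

```text
clock: 2.95
tcp_pos: [0.4758, 0.1463, 0.0246]
eef_rot: [3.142, 0.0, -0.096]
wrist_force: [-1.7, -0.6, 1.0]
opening: 0.414
```

Request:
servo_tool(
  targets=[
    {"dp": [0.001, 0, 0], "roll": 0, "fingers": 0.036},
    {"dp": [0.002, 0, 0], "roll": 0, "fingers": 0.036},
  ],
)

```text
clock: 3.15
tcp_pos: [0.4777, 0.1461, 0.0246]
eef_rot: [3.142, 0.0, -0.096]
wrist_force: [0.3, 0.1, 0.2]
opening: 0.409
```

Request:
servo_tool(
  targets=[
    {"dp": [0.001, 0, 0], "roll": 0, "fingers": 0.036},
    {"dp": [0.002, 0, 0], "roll": 0, "fingers": 0.036},
  ],
)

```text
clock: 3.35
tcp_pos: [0.4797, 0.1459, 0.0247]
eef_rot: [-3.142, -0.0, -0.096]
wrist_force: [-0.7, 0.4, -0.3]
opening: 0.414
```

Request:
servo_tool(
  targets=[
    {"dp": [0.001, 0, 0], "roll": 0, "fingers": 0.036},
    {"dp": [0.002, 0, 0], "roll": 0, "fingers": 0.036},
  ],
)

```text
clock: 3.55
tcp_pos: [0.4801, 0.1457, 0.0246]
eef_rot: [3.141, 0.002, -0.096]
wrist_force: [-15.5, 8.0, 10.8]
opening: 0.41
```

Request:
servo_tool(
  targets=[
    {"dp": [0.001, 0, 0], "roll": 0, "fingers": 0.036},
    {"dp": [0.002, 0, 0], "roll": 0, "fingers": 0.036},
  ],
)

```text
clock: 3.75
tcp_pos: [0.4801, 0.1457, 0.0246]
eef_rot: [3.141, 0.005, -0.097]
wrist_force: [-26.6, 14.6, 19.9]
opening: 0.413
```

```bash
python3 - <<'E'
from h import *
im=manip.snapshot("wrist"); cv2.imwrite("pics/w2.png",im[:,:,::-1]); print(manip.state()["wrist_force"])
E
```

```text
[-22.16572288  10.90527125  15.51726492]
```

View pics/w2.png

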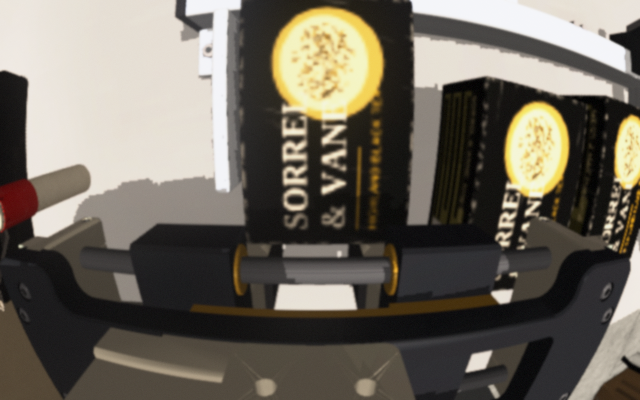

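Carton A stopped with a sharp force rise at jig x ≈ -0.128, as expected for flush, and its edges look parallel to the jig. Next is carton B.

Request:
servo_tool(
  targets=[
    {"dp": [-0.01, 0, 0], "roll": 0, "fingers": 0.036},
    {"dp": [-0.03, 0, 0], "roll": 0, "fingers": 0.036},
    {"dp": [-0.045, 0.01, 0], "roll": 0, "fingers": 0.036},
    {"dp": [-0.046, 0.04, 0], "roll": 0, "fingers": 0.036},
    {"dp": [-0.046, 0.075, 0], "roll": 0, "fingers": 0.036},
    {"dp": [-0.046, 0.105, 0], "roll": 0, "fingers": 0.036},
    {"dp": [-0.046, 0.117, 0], "roll": 0, "fingers": 0.036},
    {"dp": [-0.046, 0.117, 0], "roll": 0, "fingers": 0.036},
    {"dp": [-0.046, 0.117, 0], "roll": 0, "fingers": 0.036},
  ],
)

```text
clock: 4.7
tcp_pos: [0.4273, 0.0338, 0.0249]
eef_rot: [-3.141, -0.001, -0.096]
wrist_force: [-0.2, 1.3, -0.0]
opening: 0.414
```

```bash
cat >>h.py <<'E'
def jig(q,o=(.6,.057),p=-.0955):
    d=np.array(q)[:2]-o; return np.round([d@[np.cos(p),np.sin(p)],d@[-np.sin(p),np.cos(p)]],4)
E
python3 - <<'E'
from h import *
s=manip.state(); print(jig(s["tcp_pos"]),s["tcp_pos"],s["wrist_force"])
im=manip.snapshot("top")[150:240,238:398,::-1]
cv2.imwrite("pics/top1c.png",cv2.resize(im,None,fx=5,fy=5,interpolation=cv2.INTER_CUBIC))
E
```

```text
[-0.1697 -0.0395] [0.42733006 0.03384864 0.02490081] [-0.18318439  1.30808841 -0.01352874]
```

View pics/top1c.png

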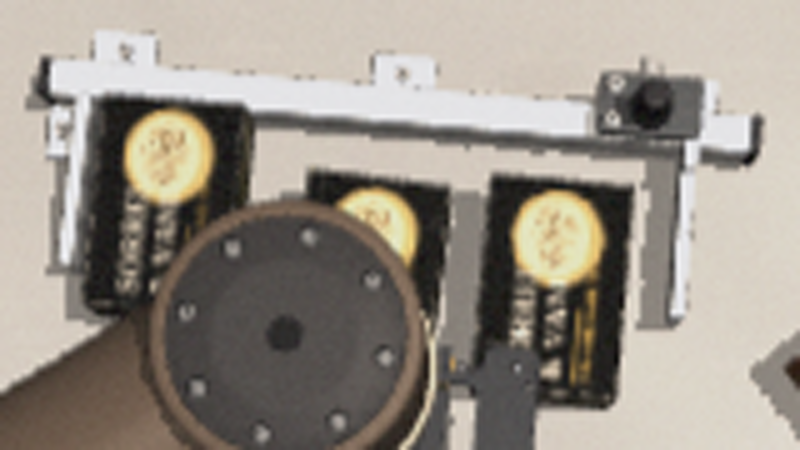

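Carton A now lies against the fence from (95,97) to (250,110), parallel to it. I'll push B.

Request:
servo_tool(
  targets=[
    {"dp": [0.004, 0, 0], "roll": 0, "fingers": 0.036},
    {"dp": [0.008, 0, 0], "roll": 0, "fingers": 0.036},
    {"dp": [0.012, 0, 0], "roll": 0, "fingers": 0.036},
    {"dp": [0.016, 0, 0], "roll": 0, "fingers": 0.036},
    {"dp": [0.02, 0, 0], "roll": 0, "fingers": 0.036},
    {"dp": [0.024, 0, 0], "roll": 0, "fingers": 0.036},
    {"dp": [0.028, 0, 0], "roll": 0, "fingers": 0.036},
    {"dp": [0.032, 0, 0], "roll": 0, "fingers": 0.036},
    {"dp": [0.036, 0, 0], "roll": 0, "fingers": 0.036},
    {"dp": [0.039, 0, 0], "roll": 0, "fingers": 0.036},
  ],
)

```text
clock: 5.75
tcp_pos: [0.4659, 0.0297, 0.0247]
eef_rot: [-3.142, -0.0, -0.096]
wrist_force: [-1.6, 0.4, -0.3]
opening: 0.41
```

Request:
servo_tool(
  targets=[
    {"dp": [0.001, 0, 0], "roll": 0, "fingers": 0.036},
    {"dp": [0.002, 0, 0], "roll": 0, "fingers": 0.036},
    {"dp": [0.003, 0, 0], "roll": 0, "fingers": 0.036},
  ],
)

```text
clock: 6.05
tcp_pos: [0.4682, 0.0294, 0.0246]
eef_rot: [3.141, 0.0, -0.096]
wrist_force: [-6.6, 2.4, 3.8]
opening: 0.411
```

Request:
servo_tool(
  targets=[
    {"dp": [0.001, 0, 0], "roll": 0, "fingers": 0.036},
    {"dp": [0.0015, 0, 0], "roll": 0, "fingers": 0.036},
  ],
)

```text
clock: 6.25
tcp_pos: [0.4682, 0.0291, 0.0244]
eef_rot: [3.141, 0.003, -0.096]
wrist_force: [-8.8, 4.9, 6.2]
opening: 0.409
```

Request:
servo_tool(
  targets=[
    {"dp": [0.001, 0, 0], "roll": 0, "fingers": 0.036},
    {"dp": [0.002, 0, 0], "roll": 0, "fingers": 0.036},
  ],
)

```text
clock: 6.45
tcp_pos: [0.4682, 0.0288, 0.0241]
eef_rot: [3.14, 0.006, -0.097]
wrist_force: [-19.5, 12.1, 13.4]
opening: 0.412
```

Request:
servo_tool(
  targets=[
    {"dp": [-0.01, 0, 0], "roll": 0, "fingers": 0.036},
    {"dp": [-0.03, 0, 0], "roll": 0, "fingers": 0.036},
    {"dp": [-0.045, 0.02, 0], "roll": 0, "fingers": 0.036},
    {"dp": [-0.046, 0.05, 0], "roll": 0, "fingers": 0.036},
    {"dp": [-0.046, 0.08, 0], "roll": 0, "fingers": 0.036},
    {"dp": [-0.046, 0.101, 0], "roll": 0, "fingers": 0.036},
    {"dp": [-0.046, 0.101, 0], "roll": 0, "fingers": 0.036},
    {"dp": [-0.046, 0.101, 0], "roll": 0, "fingers": 0.036},
  ],
)

```text
clock: 7.25
tcp_pos: [0.4168, -0.0672, 0.0249]
eef_rot: [-3.141, -0.001, -0.097]
wrist_force: [0.4, 0.1, 0.0]
opening: 0.407
```

Request:
servo_tool(
  targets=[
    {"dp": [0.004, 0, 0], "roll": 0, "fingers": 0.036},
    {"dp": [0.008, 0, 0], "roll": 0, "fingers": 0.036},
    {"dp": [0.012, 0, 0], "roll": 0, "fingers": 0.036},
    {"dp": [0.016, 0, 0], "roll": 0, "fingers": 0.036},
    {"dp": [0.02, 0, 0], "roll": 0, "fingers": 0.036},
    {"dp": [0.024, 0, 0], "roll": 0, "fingers": 0.036},
    {"dp": [0.028, 0, 0], "roll": 0, "fingers": 0.036},
    {"dp": [0.032, 0, 0], "roll": 0, "fingers": 0.036},
    {"dp": [0.036, 0, 0], "roll": 0, "fingers": 0.036},
    {"dp": [0.038, 0, 0], "roll": 0, "fingers": 0.036},
  ],
)

```text
clock: 8.25
tcp_pos: [0.4548, -0.0707, 0.0247]
eef_rot: [3.142, -0.0, -0.096]
wrist_force: [-1.2, 0.2, -0.4]
opening: 0.41
```

Request:
servo_tool(
  targets=[
    {"dp": [0.001, 0, 0], "roll": 0, "fingers": 0.036},
    {"dp": [0.002, 0, 0], "roll": 0, "fingers": 0.036},
    {"dp": [0.003, 0, 0], "roll": 0, "fingers": 0.036},
  ],
)

```text
clock: 8.55
tcp_pos: [0.4573, -0.071, 0.0247]
eef_rot: [-3.142, -0.0, -0.096]
wrist_force: [-0.4, 0.6, -0.7]
opening: 0.411
```

Request:
servo_tool(
  targets=[
    {"dp": [0.001, 0, 0], "roll": 0, "fingers": 0.036},
    {"dp": [0.002, 0, 0], "roll": 0, "fingers": 0.036},
  ],
)

```text
clock: 8.75
tcp_pos: [0.458, -0.0712, 0.0245]
eef_rot: [3.141, 0.002, -0.096]
wrist_force: [-6.9, 3.0, 5.4]
opening: 0.413
```

Request:
servo_tool(
  targets=[
    {"dp": [0.001, 0, 0], "roll": 0, "fingers": 0.036},
    {"dp": [0.002, 0, 0], "roll": 0, "fingers": 0.036},
  ],
)

```text
clock: 8.95
tcp_pos: [0.4579, -0.0715, 0.0241]
eef_rot: [3.141, 0.006, -0.097]
wrist_force: [-13.3, 7.2, 9.3]
opening: 0.408
```

Request:
servo_tool(
  targets=[
    {"dp": [0, 0, 0], "roll": 0.006, "fingers": 0.036},
    {"dp": [0.001, 0, 0], "roll": 0.006, "fingers": 0.036},
  ],
)

```text
clock: 9.15
tcp_pos: [0.4578, -0.0716, 0.0239]
eef_rot: [3.141, 0.007, -0.103]
wrist_force: [-17.4, 8.9, 13.0]
opening: 0.413
```

Request:
servo_tool(
  targets=[
    {"dp": [-0.01, 0, 0], "roll": 0, "fingers": 0.036},
    {"dp": [-0.02, 0, -0.01], "roll": 0, "fingers": 0.036},
    {"dp": [-0.02, 0, -0.04], "roll": 0, "fingers": 0.036},
    {"dp": [-0.01, 0, -0.08], "roll": 0, "fingers": 0.06},
    {"dp": [0.01, 0.01, -0.12], "roll": 0, "fingers": 0.06},
    {"dp": [0.03, 0.03, -0.145], "roll": 0, "fingers": 0.06},
    {"dp": [0.045, 0.043, -0.145], "roll": 0, "fingers": 0.06},
    {"dp": [0.05, 0.043, -0.145], "roll": 0, "fingers": 0.06},
    {"dp": [0.05, 0.043, -0.145], "roll": 0, "fingers": 0.06},
    {"dp": [0.05, 0.043, -0.145], "roll": 0, "fingers": 0.06},
  ],
)

```text
clock: 10.15
tcp_pos: [0.5068, -0.119, 0.169]
eef_rot: [3.141, 0.001, -0.102]
wrist_force: [-0.5, 0.3, -0.4]
opening: 0.685
```

```bash
python3 - <<'E'
from h import *
s=manip.state(); print(np.round(s["tcp_pos"],4),s["eef_rot"],s["clock"])
c=manip.get_calibration("wrist"); im=manip.snapshot("wrist"); cv2.imwrite("pics/w3.png",im[:,:,::-1])
import json; json.dump({k:np.array(v).tolist() for k,v in c.items()},open("w3.json","w"))
E
```

```text
[ 0.5068 -0.119   0.169 ] [ 3.14143312e+00  1.30627704e-03 -1.01872525e-01] 10.15
```

View pics/w3.png

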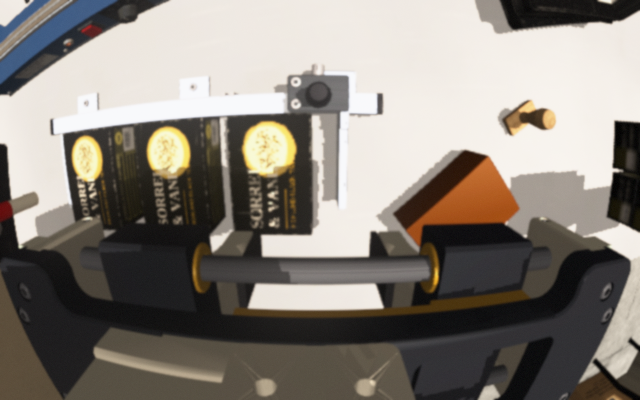

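All three cartons lie against the fence, and the knob's top is at (319,93).

```bash
python3 - <<'E'
from h import *
import json
cal=json.load(open("w3.json"))
q=ray("wrist",(319,92),.092,cal); print(q,jig(q,p=-.102)); print(shift(q[0],q[1],.073))
xj=np.array([.9948,-.1018]); print(q[:2]@xj, q[:2]@[.1018,.9948])
E
```

```text
[ 0.59609347 -0.13226951  0.092     ] [ 0.0154 -0.1887]
[0.0903 0.0043 0.096 ]
0.6064588207261936 -0.07089939680217193
```

Request:
servo_tool(
  targets=[
    {"dp": [0.03, 0.002, 0], "roll": 0, "fingers": 0.06},
    {"dp": [0.07, 0.004, 0], "roll": 0, "fingers": 0.06},
    {"dp": [0.09, 0.004, 0], "roll": 0, "fingers": 0.06},
    {"dp": [0.09, 0.004, 0.02], "roll": 0, "fingers": 0.06},
    {"dp": [0.09, 0.004, 0.05], "roll": 0, "fingers": 0.06},
    {"dp": [0.09, 0.004, 0.08], "roll": 0, "fingers": 0.06},
    {"dp": [0.09, 0.004, 0.094], "roll": 0, "fingers": 0.06},
    {"dp": [0.09, 0.004, 0.095], "roll": 0, "fingers": 0.06},
    {"dp": [0.09, 0.004, 0.095], "roll": 0, "fingers": 0.03},
    {"dp": [0.09, 0.004, 0.095], "roll": 0, "fingers": 0.012},
  ],
)

```text
clock: 11.2
tcp_pos: [0.5979, -0.1323, 0.0763]
eef_rot: [-3.141, -0.003, -0.101]
wrist_force: [0.1, -0.2, 0.6]
opening: 0.56
```

Request:
servo_tool(
  targets=[
    {"dp": [0, 0, 0], "roll": 0, "fingers": 0.005},
    {"dp": [0, 0, 0], "roll": 0, "fingers": 0.005},
    {"dp": [0, 0, 0], "roll": 0, "fingers": 0.005},
    {"dp": [0, 0, 0], "roll": 0, "fingers": 0.005},
    {"dp": [0, 0, 0], "roll": 0, "fingers": 0.005},
  ],
)

```text
clock: 11.7
tcp_pos: [0.597, -0.1324, 0.075]
eef_rot: [-3.142, -0.0, -0.102]
wrist_force: [-0.8, 1.5, 3.0]
opening: 0.175
```

Request:
servo_tool(
  targets=[
    {"dp": [0, 0, 0], "roll": 0, "fingers": 0.005},
    {"dp": [0, 0, 0], "roll": 0, "fingers": 0.005},
  ],
)

```text
clock: 11.9
tcp_pos: [0.597, -0.1324, 0.075]
eef_rot: [-3.142, -0.0, -0.102]
wrist_force: [-1.2, 1.3, 3.6]
opening: 0.177
```

Request:
servo_tool(
  targets=[
    {"dp": [0, -0.003, 0], "roll": 0, "fingers": 0.005},
    {"dp": [0, -0.007, 0], "roll": 0, "fingers": 0.005},
    {"dp": [0, -0.011, 0], "roll": 0, "fingers": 0.005},
    {"dp": [0, -0.015, 0], "roll": 0, "fingers": 0.005},
    {"dp": [0, -0.019, 0], "roll": 0, "fingers": 0.005},
    {"dp": [0, -0.023, 0], "roll": 0, "fingers": 0.005},
    {"dp": [0, -0.027, 0], "roll": 0, "fingers": 0.005},
    {"dp": [0, -0.031, 0], "roll": 0, "fingers": 0.005},
    {"dp": [0, -0.034, 0], "roll": 0, "fingers": 0.005},
  ],
)

```text
clock: 12.8
tcp_pos: [0.6004, -0.0984, 0.075]
eef_rot: [3.141, -0.0, -0.101]
wrist_force: [-0.7, -2.1, 5.0]
opening: 0.175
```

Request:
servo_tool(
  targets=[
    {"dp": [0, -0.003, 0], "roll": 0, "fingers": 0.005},
    {"dp": [0, -0.007, 0], "roll": 0, "fingers": 0.005},
    {"dp": [0, -0.011, 0], "roll": 0, "fingers": 0.005},
    {"dp": [0, -0.015, 0], "roll": 0, "fingers": 0.005},
    {"dp": [0, -0.019, 0], "roll": 0, "fingers": 0.005},
    {"dp": [0, -0.023, 0], "roll": 0, "fingers": 0.005},
    {"dp": [0, -0.027, 0], "roll": 0, "fingers": 0.005},
    {"dp": [0, -0.031, 0], "roll": 0, "fingers": 0.005},
    {"dp": [0, -0.034, 0], "roll": 0, "fingers": 0.005},
  ],
)

```text
clock: 13.7
tcp_pos: [0.6038, -0.0648, 0.0749]
eef_rot: [3.141, -0.0, -0.101]
wrist_force: [-0.3, -3.5, 5.0]
opening: 0.177
```

```bash
python3 - <<'E'
from h import *
s=manip.state(); print(np.round(s["tcp_pos"],4),s["wrist_force"],s["opening"], s["tcp_pos"][:2]@np.array([.1018,.9948]))
im=manip.snapshot("wrist"); cv2.imwrite("pics/w4.png",im[:,:,::-1])
E
```

```text
[ 0.6038 -0.0648  0.0749] [-0.32504905 -3.48046113  5.01392424] 0.17682484613388344 -0.002959708735011947
```

View pics/w4.png

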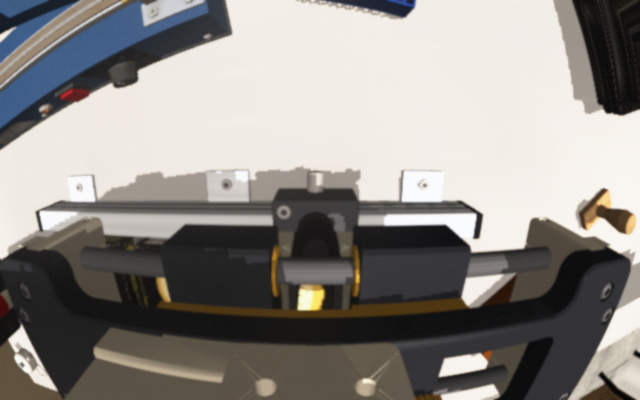

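The stop moves with the knob: the saddle is centred in the jaws at (315,205). It has travelled 68 mm, so I'll now advance in small steps and watch the force.

Request:
servo_tool(
  targets=[
    {"dp": [0, -0.002, 0], "roll": 0, "fingers": 0.005},
    {"dp": [0, -0.005, 0], "roll": 0, "fingers": 0.005},
    {"dp": [0, -0.008, 0], "roll": 0, "fingers": 0.005},
  ],
)

```text
clock: 14.05
tcp_pos: [0.6046, -0.0569, 0.075]
eef_rot: [3.141, -0.0, -0.102]
wrist_force: [-1.5, -3.8, 5.6]
opening: 0.178
```

Request:
servo_tool(
  targets=[
    {"dp": [0, -0.002, 0], "roll": 0, "fingers": 0.005},
    {"dp": [0, -0.004, 0], "roll": 0, "fingers": 0.005},
  ],
)

```text
clock: 14.25
tcp_pos: [0.605, -0.0529, 0.0749]
eef_rot: [3.141, -0.0, -0.102]
wrist_force: [-1.0, -3.6, 5.7]
opening: 0.178
```

Request:
servo_tool(
  targets=[
    {"dp": [0, -0.001, 0], "roll": 0, "fingers": 0.005},
    {"dp": [0, -0.003, 0], "roll": 0, "fingers": 0.005},
  ],
)

```text
clock: 14.45
tcp_pos: [0.6052, -0.0506, 0.0749]
eef_rot: [3.14, 0.0, -0.101]
wrist_force: [1.3, -11.5, 4.2]
opening: 0.179
```

Request:
servo_tool(
  targets=[
    {"dp": [0, -0.002, 0], "roll": 0, "fingers": 0.005},
  ],
)

```text
clock: 14.55
tcp_pos: [0.6053, -0.0495, 0.075]
eef_rot: [3.139, 0.0, -0.101]
wrist_force: [0.1, -12.6, 2.5]
opening: 0.174
```

The ball's ramp began near y ≈ -0.052, so the notch should be near -0.043.

Request:
servo_tool(
  targets=[
    {"dp": [0, -0.001, 0], "roll": 0, "fingers": 0.005},
    {"dp": [0, -0.002, 0], "roll": 0, "fingers": 0.005},
    {"dp": [0, -0.003, 0], "roll": 0, "fingers": 0.005},
  ],
)

```text
clock: 14.85
tcp_pos: [0.6057, -0.0462, 0.0749]
eef_rot: [3.14, 0.0, -0.102]
wrist_force: [0.1, -7.6, 5.9]
opening: 0.171
```

Request:
servo_tool(
  targets=[
    {"dp": [0, -0.001, 0], "roll": 0, "fingers": 0.005},
  ],
)

```text
clock: 14.95
tcp_pos: [0.6058, -0.045, 0.075]
eef_rot: [3.14, 0.0, -0.102]
wrist_force: [-0.4, -7.3, 4.6]
opening: 0.175
```

Request:
servo_tool(
  targets=[
    {"dp": [0, -0.001, 0], "roll": 0, "fingers": 0.005},
  ],
)

```text
clock: 15.05
tcp_pos: [0.6059, -0.0438, 0.075]
eef_rot: [3.14, -0.0, -0.102]
wrist_force: [-0.9, -5.4, 4.8]
opening: 0.176
```

Request:
servo_tool(
  targets=[
    {"dp": [0, -0.001, 0], "roll": 0, "fingers": 0.005},
  ],
)

```text
clock: 15.15
tcp_pos: [0.6061, -0.0426, 0.075]
eef_rot: [3.14, -0.0, -0.102]
wrist_force: [0.2, -4.8, 4.7]
opening: 0.177
```

Request:
servo_tool(
  targets=[
    {"dp": [0, -0.001, 0], "roll": 0, "fingers": 0.005},
  ],
)

```text
clock: 15.25
tcp_pos: [0.6061, -0.0418, 0.075]
eef_rot: [3.14, 0.0, -0.102]
wrist_force: [0.9, -8.1, 4.8]
opening: 0.178
```

```bash
python3 - <<'E'
from h import *
s=manip.state(); print(np.round(s["tcp_pos"],4),np.round(s["wrist_force"],1),s["opening"])
im=manip.snapshot("top")[140:230,228:388,::-1]
cv2.imwrite("pics/top2c.png",cv2.resize(im,None,fx=5,fy=5,interpolation=cv2.INTER_CUBIC))
E
```

```text
[ 0.6061 -0.0418  0.075 ] [ 0.9 -8.1  4.8] 0.17776409049099778
```

View pics/top2c.png

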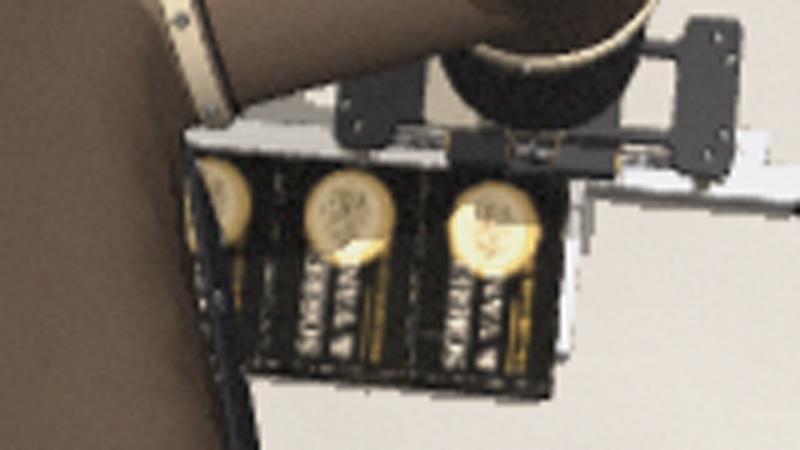

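Request:
servo_tool(
  targets=[
    {"dp": [0, 0, 0], "roll": 0, "fingers": 0.005},
  ],
)

```text
clock: 15.4
tcp_pos: [0.6061, -0.0418, 0.0749]
eef_rot: [3.14, 0.0, -0.102]
wrist_force: [-0.6, -5.6, 4.6]
opening: 0.176
```

Request:
servo_tool(
  targets=[
    {"dp": [0, -0.001, 0], "roll": 0, "fingers": 0.005},
  ],
)

```text
clock: 15.5
tcp_pos: [0.6061, -0.0414, 0.0749]
eef_rot: [3.139, 0.0, -0.102]
wrist_force: [0.2, -12.2, 3.9]
opening: 0.177
```

Request:
servo_tool(
  targets=[
    {"dp": [0, 0, 0], "roll": 0, "fingers": 0.005},
  ],
)

```text
clock: 15.6
tcp_pos: [0.6061, -0.0414, 0.075]
eef_rot: [3.139, 0.0, -0.102]
wrist_force: [0.6, -10.2, 5.1]
opening: 0.176
```

The ramp onset at -0.0515 plus 9 mm puts the notch at y ≈ -0.0425. The force fell back to bare friction there and is now climbing the far side, so I'm about 1 mm past the centre. I'll ease back.

Request:
servo_tool(
  targets=[
    {"dp": [0, 0.001, 0], "roll": 0, "fingers": 0.005},
  ],
)

```text
clock: 15.7
tcp_pos: [0.6062, -0.0416, 0.0749]
eef_rot: [3.14, -0.0, -0.102]
wrist_force: [-1.0, -2.6, 6.6]
opening: 0.176
```

Request:
servo_tool(
  targets=[
    {"dp": [0, 0.001, 0], "roll": 0, "fingers": 0.005},
    {"dp": [0, 0.001, 0], "roll": 0, "fingers": 0.005},
  ],
)

```text
clock: 15.9
tcp_pos: [0.6061, -0.0419, 0.075]
eef_rot: [3.141, -0.0, -0.102]
wrist_force: [-1.1, -2.8, 5.2]
opening: 0.175
```

Request:
servo_tool(
  targets=[
    {"dp": [0, 0.001, 0], "roll": 0, "fingers": 0.005},
    {"dp": [0, 0.001, 0], "roll": 0, "fingers": 0.005},
  ],
)

```text
clock: 16.1
tcp_pos: [0.6061, -0.0425, 0.075]
eef_rot: [-3.141, -0.0, -0.102]
wrist_force: [-0.7, -0.5, 6.7]
opening: 0.176
```

Request:
servo_tool(
  targets=[
    {"dp": [0, 0.001, 0], "roll": 0, "fingers": 0.005},
    {"dp": [0, 0.001, 0], "roll": 0, "fingers": 0.005},
  ],
)

```text
clock: 16.3
tcp_pos: [0.6061, -0.0429, 0.075]
eef_rot: [-3.141, -0.001, -0.102]
wrist_force: [-1.4, 2.9, 6.8]
opening: 0.172
```

Request:
servo_tool(
  targets=[
    {"dp": [0, 0.001, 0], "roll": 0, "fingers": 0.005},
    {"dp": [0, 0.001, 0], "roll": 0, "fingers": 0.005},
  ],
)

```text
clock: 16.5
tcp_pos: [0.6061, -0.0433, 0.075]
eef_rot: [-3.14, -0.001, -0.101]
wrist_force: [-1.7, 5.1, 6.0]
opening: 0.172
```

The force rises both ways about y ≈ -0.0426, so the stop is in the notch. I'll unload it towards the centre.

Request:
servo_tool(
  targets=[
    {"dp": [0, -0.001, 0], "roll": 0, "fingers": 0.005},
    {"dp": [0, -0.001, 0], "roll": 0, "fingers": 0.005},
  ],
)

```text
clock: 16.7
tcp_pos: [0.6061, -0.043, 0.0749]
eef_rot: [-3.141, -0.001, -0.101]
wrist_force: [-0.6, 2.1, 5.7]
opening: 0.174
```

Request:
servo_tool(
  targets=[
    {"dp": [0, -0.0005, 0], "roll": 0, "fingers": 0.005},
    {"dp": [0, -0.0005, 0], "roll": 0, "fingers": 0.005},
    {"dp": [0, -0.0005, 0], "roll": 0, "fingers": 0.005},
  ],
)

```text
clock: 17.0
tcp_pos: [0.6061, -0.0427, 0.0749]
eef_rot: [-3.141, -0.0, -0.101]
wrist_force: [-1.0, 0.0, 5.5]
opening: 0.173
```

```bash
python3 - <<'E'
from h import *
c=manip.get_calibration("side");im=manip.snapshot("side")[170:290,250:370,::-1]
cv2.imwrite("pics/side2c.png",cv2.resize(im,None,fx=5,fy=5,interpolation=cv2.INTER_CUBIC))
s=manip.state(); print(np.round(s["tcp_pos"],4),np.round(s["wrist_force"],1),s["opening"])
E
```

```text
[ 0.6061 -0.0428  0.075 ] [-1.3  0.3  5.8] 0.1770219022793811
```

View pics/side2c.png

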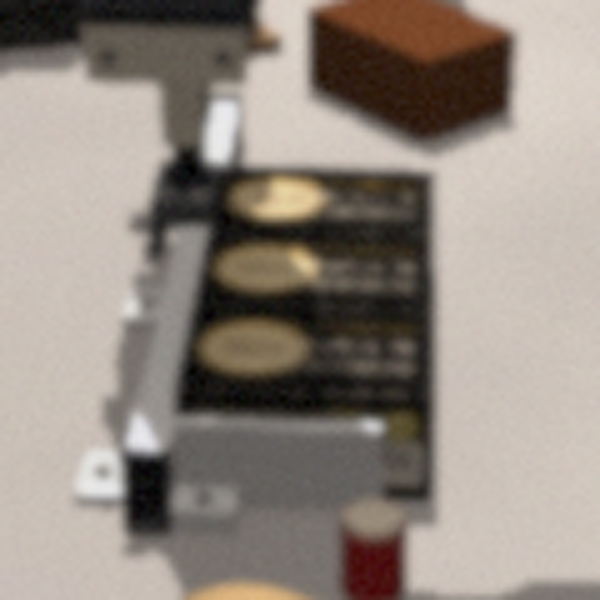

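The row is closed up: the cartons' front ends line up at about x=430 in the crop, and all three sit against the fence. The knob is gripped with almost no load along the fence, so I'm handing in.

```bash
python3 -c "
from plant import manip
print(manip.job_done())"
```

```text
the job is handed in; nothing more can be done
None
```

The three cartons are back against the rear fence, and the sliding stop sits in its notch with the knob still gripped. I handed the job in at about 17 s on the robot's clock; no verdict was reported.

- **Cartons:** I pushed A, B and C back in turn with two spread fingers until each one stopped hard. The three stopping points fit one straight line, parallel to the fence, to within about 0.1 mm. A and B were pushed with the fingers about 0.006 rad off the fence's angle. The last pictures still show all three against the fence with their front ends in line.
- **End stop:** I felt the spring ball's ramp begin near y = -0.0515, with a peak of about 12.6 N. I went about 1 mm past the notch, felt the force rise, and eased back. Nudging either way from y ≈ -0.0427 met rising force, so I take the stop to be seated there. It was handed in with 0.3 N left along the fence.
- **Bystanders:** I didn't go near the glue stick, rubber stamp, calculator or the brown look-alike box. The glue stick, stamp and box appear in the later pictures. I didn't check the calculator again after the first wrist picture.
- **Checks that disagreed:**
  - The force never dropped sharply at the click, so being seated rests on the force rising on both sides and on the 9 mm of ramp travel.
  - My picture-based estimate of the joint was 0.106 to 0.108, against 0.105 for the notch; I trust that estimate only to about 2 mm.
  - The gripper read about 15.5 mm on the 18 mm knob, though the grip held steady.

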